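# Check the lid switch of a bag sealer

## Robot

A 6-joint arm with a two-finger parallel gripper is mounted at the origin on a cart in front of the work surface, level with it; the furniture and walls round the work are solid. World frame = base frame: x ahead of the robot, y to its left, z up, the work surface at z = 0. Lengths are in m, angles in rad, forces in N, time in s.
With the tool pointing down it reaches from about 0.35 to 0.85 m from the base axis. Payload 8.1 kg.
Tool frame: the origin (TCP) lies between the finger pads; the fingertips stand env.finger_overhang ahead of it and the grasp point (between the pads) lies 6 mm ahead of it (env.finger_overhang is the distance from the TCP to the fingertips, in m); z points along the fingers, y is the line along which they close (so a half turn about z gives the same grasp; the last joint's range is limited). The gripper opens to 85 mm and grips with 20 to 120 N. Pads are 22 mm wide; open, the fingers measure 114 mm over their backs; the gripper's body (76 mm by 85 mm) begins 54 mm behind the grasp point. The pads swing forward as they close: fully open they stand 13 mm farther back than shut.
Start: joints at [-1.312, 0.13, 1.488, -0, 1.523, -0.085], TCP at [0.202, -0.565, 0.256] pointing down, gripper open.
Joint ranges: [-2.96, 2.96], [-0.89, 2.26], [0.02, 2.5], [-1.34, 4.48], [0, 2.73], [-2.66, 2.66]. Speed limits (rad/s): [2.39, 2.39, 2.79, 3.14, 3.14, 3.14].

## Interface

Orientations are given as a unit quaternion [x, y, z, w].
In Python, from plant import env, hand, ik, vision gives the robot as it stands. The module is installed in compiled form; this text tells all that it offers. Calls block until the motion is done:
- env.move_ptp(position, orientation): joint-space move of the TCP to a pose.
- env.line_to(position, frame=None, speed=0.15): straight line of the TCP; frame=None keeps the orientation; speed is the mean speed in m/s.
- env.movej(angles): joint-space move.
- hand.set_gripper(opening): finger opening in m; the grip force is fixed at half the most; returns when the fingers have stopped.
- env.dwell(seconds).
- ik(position, orientation): joint angles nearest the present ones, or None.
- vision.read_camera(name): name is "scene" or "top"; returns (picture, depth): 400x640x3 uint8, red, green, blue; 400x640 float32, m along the optical axis (not along the pixel's ray), 0 where there is no reading.
- vision.camera_model(name): a dict with "fx", "fy", "cx", "cy" (pixels), "dist_coeffs" ([k1, k2, p1, p2, k3] as OpenCV has them; the pictures are not rectified), "cam_to_world" (4x4, takes a point from camera to world coordinates). Camera axes: x right, y down, z forward; pixel columns grow to the right and rows downward; lengths in m; the calibration is good to about 2 mm. A picture is of the moment at which its call begins. camera_model takes no time and is no camera call.
A pose or a line that the arm cannot do raises env.IKError and nothing moves.
- env.close_job(): hands the job in; it is judged then, once.
Readings, each from a call of its own:
- env.current_time_s(): time.
- env.current_joint_positions(): joint angles.
- env.current_qd(): joint speeds.
- env.current_effort(): joint torques, N m.
- env.current_eef_pos(): TCP position.
- env.current_eef_rot(): TCP orientation.
- env.current_ft_force(): force on the tool from outside, world axes, zero at the start.
- env.current_ft_torque(): the same for the moment, N m.
- env.current_finger_gap(): finger opening in m.
- env.current_gripper_force(): force on a finger pad.
Only numpy, scipy, OpenCV 4.12 (cv2) and the standard library are available. Lean on these libraries where they do the work, as an engineer would, in place of code of your own. Each camera call takes 0.05 s, during which the arm holds its last target. There are 200 camera calls.

## Task

Check the lid switch of the white bag-sealing machine on the table: stand its half-open lid straight up, then press down the roller lever of the switch inside gently with the fingertips just until it clicks and no farther, hold it there for about half a second and let it spring all the way back up. Then shut the lid fully, and leave the things standing round the machine where they are.

Things in the scene. Friction and masses are not known exactly. Their poses are not given: they have to be found in the camera images.
- sealer: White box-shaped bag-sealing machine, fixed to the table, 210 mm deep (x), 300 mm wide (y); origin at the centre of its underside, on the table; -x is its front (towards the robot), +x its back with the lid hinge, z up. Its rim is 95 mm above the table (walls 8 mm); inside, the deck lies at 50 mm, with the roller lever switch in the front part (60 mm in front of the machine's centre, anywhere along its width).
- lid_axis (a point): Middle of the lid's hinge axis, at (105, 0, 104) mm in the machine's frame; the axis runs along the machine's y; axes parallel to the machine's.
- lid_tab (a point): Tip of the grey finger tab (90 mm wide, 10 mm thick, sticking out 22 mm) in the middle of the lid's free edge, 233 mm from the hinge axis. The lid is a flat white plate, 300 mm wide, 211 mm from hinge to edge, 13 mm thick (from 3 mm inside the hinge axis to 10 mm outside it; a grey panel on the outside adds 2.5 mm). The point's x axis points from the edge to the hinge, z out of the lid's outer face. When the lid is shut the tab's top is 113 mm above the table.
- lid (a joint): Lid angle in rad: 0 shut, 1.57 straight up, 2.0 the end stop leaning back. The hinge is stiff: the lid stays where it is left; moving it takes about 2 to 6 N at the tab (press on the plate or tab from above to shut it; against the tip of the tab it jams). It can be pushed up by its tab from the front (robot) side, and pulled forward from behind and pressed down to shut. When shut, the inside of the lid itself holds the switch's roller down at 0.2 rad, with about 5 N.
- roller (a point): Top of the grey roller (20 mm diameter, 15 mm wide, its axle along the machine's x) at the free end of the switch's steel lever. At rest it is about 115 mm above the table, 20 mm higher than the machine's rim. The lever lies along the machine's y, 70 mm from its pivot (towards the machine's -y) to the roller. The black switch housing below it is 64 mm long and 28 mm wide. This point is fixed to the lever.
- lever (a joint): Lever angle in rad: 0 at rest (up), growing as the roller is pressed down. It clicks at 0.16 rad (roller 11 mm below rest, about 4 N on the roller); from 0.27 rad (19 mm down, about 6 N) on the switch is overtravelled and spoilt, with no stop before 0.42 rad. In the middle of the good range the roller is 15 mm down and pushes back with 5 N. The spring gives 1 N at the start and rises by 0.27 N per mm.
- mug_coffee: Striped mug, 95 mm high, standing to the right of the machine; origin under its centre.
- tape_roll: Roll of tape lying flat, 98 mm across, 25 mm high, to the left of the machine; origin under its centre.
- salt_shaker: Salt shaker, 44 mm diameter, 90 mm high, to the left of the machine; origin under its centre.
- spice_jar: Spice jar, 46 mm diameter, 106 mm high, to the left of the machine; origin under its centre.
- mandarin: Mandarin, 55 mm across, 48 mm high, to the right of the machine; origin under its centre.

How it is judged:
By the outcome, as a careful person would: the job done as asked, in the order asked, and still so for the second after the job is handed in, with the robot touching nothing.
It also fails if it takes over 67 s, if anything falls off the work surface, if the arm or the gripper's body presses on something with over 40 N, if the wrist force passes 120 N, or if a joint passes its speed limit or range.

## Working session

There is one attempt and no reset: what is moved stays moved. The work goes in short steps, each a Python script; the robot and the scene stay as the last script left them, time stands still between calls to the robot, and variables do not carry over. Pictures are saved under pics/ and viewed, at most 10 in all, crops included, and the job is handed in when it is done.

```bash
mkdir -p pics; cat > h.py <<'E'
import numpy as np, cv2
from plant import env, hand, ik, vision
def cloud(name):
    p,d=vision.read_camera(name); m=vision.camera_model(name)
    h,w=d.shape; u,v=np.meshgrid(np.arange(w),np.arange(h))
    K=np.array([[m['fx'],0,m['cx']],[0,m['fy'],m['cy']],[0,0,1.]])
    n=cv2.undistortPoints(np.stack([u,v],-1).reshape(-1,1,2).astype(np.float64),K,np.array(m['dist_coeffs'],float)).reshape(h,w,2)
    c=np.concatenate([n*d[...,None],d[...,None]],-1)
    T=np.array(m['cam_to_world']); W=c@T[:3,:3].T+T[:3,3]; W[d==0]=np.nan
    return p,W
def save(p,f): cv2.imwrite('pics/'+f,cv2.cvtColor(p,cv2.COLOR_RGB2BGR))
E
python3 - <<'E'
from h import *
for n in('scene','top'):
    p,W=cloud(n); save(p,n+'0.png'); np.save(n+'0.npy',W)
    print(n,np.round(vision.camera_model(n)['cam_to_world'],3).tolist(), np.isnan(W).mean())
print(env.finger_overhang,env.current_eef_rot(),env.current_time_s(),env.current_ft_force())
E
```

```text
scene [[-0.86, -0.293, 0.417, -0.074], [-0.509, 0.52, -0.686, 1.029], [-0.016, -0.802, -0.597, 0.995], [0.0, 0.0, 0.0, 1.0]] 0.00394140625
top [[0.021, -0.99, 0.139, 0.342], [-1.0, -0.021, 0.006, 0.031], [-0.003, -0.14, -0.99, 1.341], [0.0, 0.0, 0.0, 1.0]] 0.00404296875
0.025 [ 9.85264488e-01  1.71035574e-01 -5.96766946e-05 -8.47074425e-04] 0.1 [-1.35233328  0.37054381  0.53216863]
```

View pics/scene0.png

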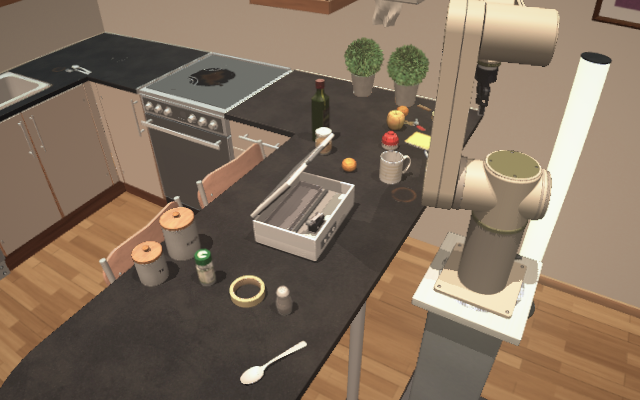

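View pics/top0.png

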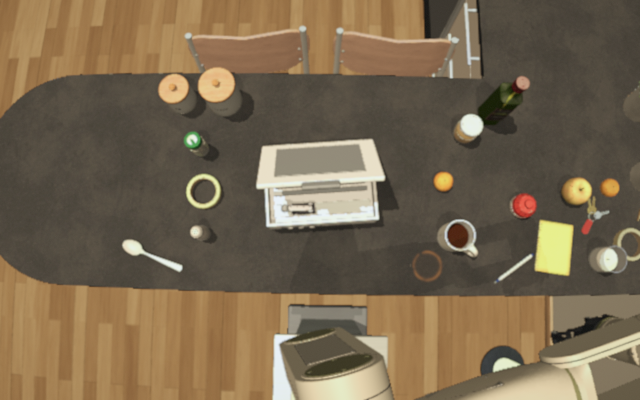

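The scene picture shows the machine at about (305,210) with its lid half open. In the top view the body spans columns 265–380 and rows 140–228. The roller and switch are at about (298,208), with the mug, tape, shaker and jar well clear to the sides. Next I measure with the depth.

```bash
python3 - <<'E'
from h import *
W=np.load('top0.npy'); S=np.load('scene0.npy')
p=cv2.imread('pics/top0.png')
for n,v,u in [('jar',141,193),('shk',232,197),('mug',236,458),('mand',181,443),('tape',176,203),('lidTL',146,266),('lidTR',146,372),('lidBL',183,262),('lidBR',180,380),('rimL',222,268),('rimR',219,376)]: print(n,np.round(W[v,u],3))
# rim points: z .088-.1, within window
sub=np.zeros(W.shape[:2],bool); sub[135:235,250:392]=True
m=sub&(abs(W[...,2]-.095)<.006); q=W[m]; r=cv2.minAreaRect(q[:,:2].astype(np.float32)); print('rim',len(q),r,cv2.boxPoints(r))
# lid plane
hsv=cv2.cvtColor(p,cv2.COLOR_BGR2HSV)
l=np.zeros_like(sub); l[152:175,275:365]=True; q=W[l]; c=np.nanmean(q,0); _,_,vt=np.linalg.svd(q-c); print('lid',c,vt[2])
print('cup',[np.round(W[r_,298],3).tolist() for r_ in (200,204,206,208,210,212,216)])
im=cv2.resize(p[130:240,245:400],None,fx=5,fy=5,interpolation=cv2.INTER_CUBIC); cv2.imwrite('pics/crop1.png',im)
s=cv2.imread('pics/scene0.png'); cv2.imwrite('pics/crop2.png',cv2.resize(s[125:265,245:365],None,fx=4.2,fy=4.2,interpolation=cv2.INTER_CUBIC))
E
```

```text
jar [0.673 0.389 0.11 ]
shk [0.426 0.368 0.092]
mug [ 0.433 -0.348  0.046]
mand [ 0.589 -0.308  0.043]
tape [0.592 0.377 0.027]
lidTL [ 0.691  0.202 -0.002]
lidTR [ 0.659 -0.095  0.144]
lidBL [0.532 0.173 0.269]
lidBR [ 0.546 -0.101  0.263]
rimL [0.458 0.176 0.094]
rimR [ 0.472 -0.113  0.087]
rim 644 ((0.5694432854652405, 0.03992819786071777), (0.2203959822654724, 0.30054694414138794), 4.942983150482178) [[ 0.44670692  0.18014765]
 [ 0.47260335 -0.11928153]
 [ 0.6921797  -0.10029125]
 [ 0.66628325  0.19913793]]Traceback (most recent call last):
  File "<stdin>", line 10, in <module>
    u, s, vh = gufunc(a, signature=signature)
               ~~~~~~^^^^^^^^^^^^^^^^^^^^^^^^
    raise LinAlgError("SVD did not converge")
numpy.linalg.LinAlgError: SVD did not converge
```

```bash
python3 - <<'E'
from h import *
W=np.load('top0.npy'); S=np.load('scene0.npy')
p=cv2.imread('pics/top0.png'); s=cv2.imread('pics/scene0.png')
a=0.0863; c=np.array([.5643,.0395]); R=np.array([[np.cos(a),-np.sin(a)],[np.sin(a),np.cos(a)]])
def M(P): Q=P.copy(); Q[...,:2]=(P[...,:2]-c)@R; return Q
A=M(W);B=M(S)
for n,X in(('top',A),('scene',B)):
    X=X.reshape(-1,3); X=X[~np.isnan(X).any(1)]
    k=(abs(X[:,0])<.15)&(abs(X[:,1])<.16)&(X[:,2]>.02)&(X[:,2]<.4); X=X[k]
    f=X[(abs(X[:,2]-.095)<.005)&(X[:,0]<0)&(abs(X[:,1])<.155)]
    fr=f[f[:,0]<-.08]; print(n,'front x pct',np.percentile(fr[:,0],[2,50,98]),'y',f[:,1].min(),f[:,1].max(),'slope',np.polyfit(fr[:,1],fr[:,0],1),'z',np.median(fr[:,2]))
    l=X[(X[:,2]>.15)]; g=np.polyfit(l[:,0],l[:,2],1); print('lid line',g,'ang',np.arctan(-g[0]),'at x=.105:',np.polyval(g,.105),'n',len(l),'y',l[:,1].min(),l[:,1].max(),'minx',l[:,0].min(),'maxz',l[:,2].max(), 'res',np.std(l[:,2]-np.polyval(g,l[:,0])))
    ro=X[(X[:,0]<-.03)&(X[:,0]>-.09)&(abs(X[:,1])<.138)&(X[:,2]>.062)&(X[:,2]<.13)]
    print('switch',len(ro)); print(np.round(ro[np.argsort(ro[:,1])][::max(1,len(ro)//40)],3).tolist())
cv2.imwrite('pics/crop1.png',cv2.resize(p[130:240,245:400],None,fx=5,fy=5,interpolation=cv2.INTER_CUBIC))
cv2.imwrite('pics/crop2.png',cv2.resize(s[125:265,245:365],None,fx=4.2,fy=4.2,interpolation=cv2.INTER_CUBIC))
E
```

```text
top front x pct [-0.10474987 -0.10054688 -0.08359033] y -0.15028767517160097 0.15017948040893347 slope [-0.0026247  -0.09969416] z 0.09399051346066467
lid line [-1.11686937  0.24405093] ang 0.8405507627296588 at x=.105: 0.12677965072388248 n 4339 y -0.14709524882876016 0.15034495394511138 minx -0.044083410053813894 maxz 0.2913278405215436 res 0.0039751055586421105
switch 332
[[-0.068, 0.018, 0.075], [-0.063, 0.021, 0.081], [-0.055, 0.023, 0.079], [-0.051, 0.025, 0.097], [-0.069, 0.026, 0.089], [-0.061, 0.029, 0.089], [-0.053, 0.031, 0.089], [-0.073, 0.032, 0.078], [-0.071, 0.035, 0.081], [-0.066, 0.037, 0.087], [-0.058, 0.039, 0.091], [-0.049, 0.041, 0.083], [-0.07, 0.043, 0.081], [-0.066, 0.045, 0.094], [-0.05, 0.047, 0.079], [-0.055, 0.049, 0.096], [-0.069, 0.051, 0.077], [-0.063, 0.053, 0.094], [-0.051, 0.055, 0.085], [-0.074, 0.057, 0.072], [-0.07, 0.059, 0.086], [-0.06, 0.061, 0.094], [-0.047, 0.063, 0.085], [-0.071, 0.065, 0.077], [-0.049, 0.066, 0.075], [-0.059, 0.068, 0.096], [-0.055, 0.071, 0.102], [-0.065, 0.072, 0.08], [-0.05, 0.074, 0.087], [-0.054, 0.076, 0.103], [-0.071
[... 926 characters left out ...]
0.046, 0.093], [-0.065, 0.049, 0.082], [-0.069, 0.05, 0.08], [-0.06, 0.052, 0.094], [-0.074, 0.054, 0.077], [-0.065, 0.057, 0.096], [-0.072, 0.058, 0.076], [-0.054, 0.061, 0.095], [-0.072, 0.065, 0.069], [-0.07, 0.067, 0.082], [-0.065, 0.069, 0.101], [-0.075, 0.071, 0.071], [-0.073, 0.073, 0.064], [-0.064, 0.075, 0.081], [-0.059, 0.078, 0.078], [-0.066, 0.08, 0.082], [-0.07, 0.081, 0.077], [-0.06, 0.082, 0.07], [-0.054, 0.082, 0.076], [-0.058, 0.083, 0.078], [-0.058, 0.084, 0.075], [-0.069, 0.085, 0.103], [-0.06, 0.092, 0.112], [-0.066, 0.098, 0.115], [-0.061, 0.101, 0.116], [-0.071, 0.101, 0.112], [-0.056, 0.104, 0.101], [-0.06, 0.106, 0.108], [-0.067, 0.107, 0.111], [-0.055, 0.109, 0.112]]
```

View pics/crop1.png

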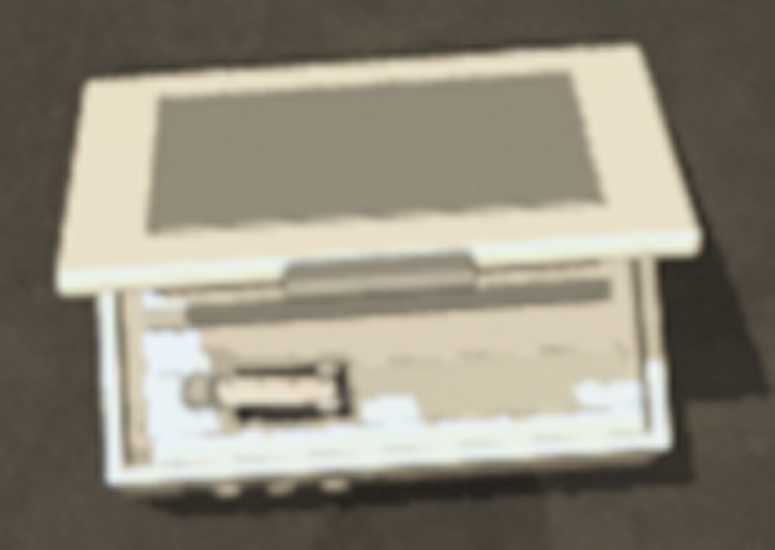

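View pics/crop2.png

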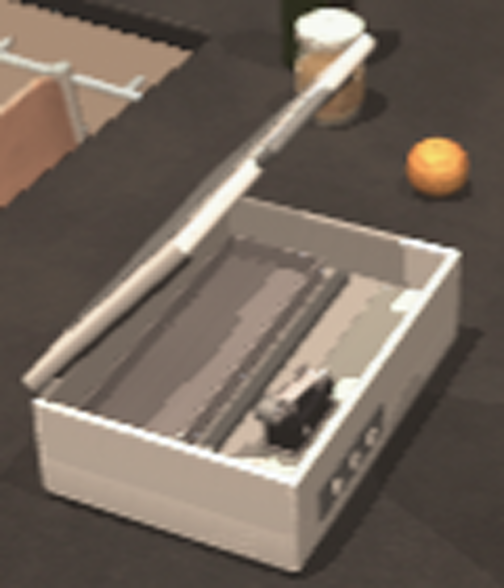

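The top crop shows the roller at about (198,390), with the lever running right to its pivot at about (340,390) and the tab at about (380,270). In the machine frame the roller is at about (-0.060, 0.100, 0.115), and the lid angle is about 0.84 rad. The scene crop shows the space behind the machine is free. Next I check reachability.

```bash
cat >> h.py <<'E'
from scipy.spatial.transform import Rotation as Ro
a=0.0863; C=np.array([.5643,.0395,0]); RM=Ro.from_euler('z',a).as_matrix()
OH=env.finger_overhang
def Q(pitch): # pitch 0 = tool down, pi/2 = forward horizontal; machine-aligned
    s,c=np.sin(pitch),np.cos(pitch)
    z=np.array([s,0,-c]); x=np.array([c,0,s]); y=np.cross(z,x)
    return Ro.from_matrix(RM@np.column_stack([x,y,z])).as_quat(), RM@z
def tcp(tip,pitch): # tip in machine frame -> TCP pose world
    q,z=Q(pitch); return C+RM@np.asarray(tip,float)-OH*z, q
H=np.array([.105,0,.104])
def onlid(th,r,off,y=0): # machine point on lid at radius r, off along outer normal
    return H+np.array([-r*np.cos(th)+off*np.sin(th),y,r*np.sin(th)+off*np.cos(th)])
HF=.011
E
python3 - <<'E'
from h import *
for deg in (90,75,60,45,30):
    p=np.radians(deg); o=[]
    for th in np.linspace(.7,1.57,5):
        xt=np.array([np.cos(p),0,np.sin(p)])
        j=ik(*tcp(onlid(th,.2,-.003)-HF*xt,p)); o.append(None if j is None else np.round(j,2).tolist())
    print(deg,o)
for n,t in (('sw',[-.06,.1,.13]),('behind hi',[.165,0,.375]),('behind',[.15,0,.30]),('shut',[-.08,0,.115]),('shuthi',[-.08,0,.3])):
    j=ik(*tcp(t,0)); print(n,None if j is None else np.round(j,2))
f=[env.current_ft_force() for _ in range(1)]
for _ in range(6): env.dwell(.05); f.append(env.current_ft_force())
print(np.round(f,2))
E
```

```text
90 [None, None, None, None, None]
75 [None, None, None, None, [-0.11, -0.55, 2.46, 1.97, 0.2, -0.46]]
60 [None, None, None, [-0.11, -0.72, 2.41, 0.41, 0.45, 1.1], [-0.09, -0.55, 2.29, 0.41, 0.39, 1.1]]
45 [None, [-0.13, -0.85, 2.4, 0.21, 0.83, 1.28], [-0.1, -0.71, 2.28, 0.19, 0.8, 1.3], [-0.08, -0.56, 2.17, 0.17, 0.76, 1.32], [-0.06, -0.42, 2.06, 0.16, 0.72, 1.34]]
30 [[-0.1, -0.68, 2.26, 0.11, 1.05, 1.35], [-0.08, -0.58, 2.14, 0.1, 1.07, 1.38], [-0.07, -0.47, 2.02, 0.09, 1.07, 1.39], [-0.05, -0.34, 1.91, 0.08, 1.06, 1.41], [-0.04, -0.22, 1.79, 0.07, 1.05, 1.42]]
sw [ 0.16 -0.03  1.84 -0.    1.33  1.65]
behind hi [ 0.    0.51  0.77 -0.    1.86  1.49]
behind [ 0.    0.44  1.   -0.    1.7   1.49]
shut [-0.04 -0.09  1.93 -0.    1.3   1.45]
shuthi [-0.04 -0.2   1.69 -0.    1.65  1.45]
[[-1.35  0.37  0.53]
 [ 0.63  0.49  0.65]
 [-1.25 -0.02 -0.35]
 [-0.19 -0.07  0.23]
 [ 0.2   0.32  0.2 ]
 [ 0.63 -0.1   0.49]
 [ 0.47 -0.44  0.24]]
```

```bash
cat >> h.py <<'E'
def lift(th,r,off,deg,back=0):
    p=np.radians(deg); xt=np.array([np.cos(p),0,np.sin(p)]); z=np.array([np.sin(p),0,-np.cos(p)])
    return tcp(onlid(th,r,off)-HF*xt-back*z,p)
E
python3 - <<'E'
from h import *
for deg in (38,40,42,44):
  for r in (.175,.185):
    o=[]
    for th,off,b in ((.84,-.003,0),(.84,-.02,0),(.84,-.035,0),(.84,-.035,.06),(.84,-.035,.1),(1.2,-.003,0),(1.57,-.003,0),(1.57,-.06,0),(1.57,-.1,.06)):
        j=ik(*lift(th,r,off,deg,b)); o.append(None if j is None else np.round(j[1:3],2).tolist())
    print(deg,r,o)
print(lift(.84,.175,-.035,40,.06)[0])
E
```

```text
38 0.175 [[-0.69, 2.31], [-0.74, 2.36], [-0.78, 2.4], None, None, [-0.51, 2.14], [-0.32, 1.97], [-0.5, 2.11], [-0.78, 2.19]]
38 0.185 [[-0.72, 2.32], [-0.77, 2.36], [-0.82, 2.41], None, None, [-0.53, 2.14], [-0.32, 1.96], [-0.5, 2.09], [-0.78, 2.17]]
40 0.175 [[-0.73, 2.35], [-0.77, 2.39], [-0.82, 2.44], None, None, [-0.54, 2.18], [-0.34, 2.01], [-0.53, 2.14], [-0.83, 2.23]]
40 0.185 [[-0.76, 2.35], [-0.81, 2.4], [-0.86, 2.44], None, None, [-0.56, 2.17], [-0.35, 1.99], [-0.53, 2.13], [-0.82, 2.21]]
42 0.175 [[-0.76, 2.38], [-0.81, 2.43], [-0.86, 2.47], None, None, [-0.57, 2.21], [-0.36, 2.04], [-0.56, 2.18], [-0.87, 2.27]]
42 0.185 [[-0.8, 2.39], [-0.85, 2.43], None, None, None, [-0.59, 2.2], [-0.37, 2.03], [-0.56, 2.16], [-0.87, 2.26]]
44 0.175 [[-0.8, 2.42], [-0.85, 2.46], None, None, None, [-0.6, 2.24], [-0.39, 2.08], [-0.58, 2.21], None]
44 0.185 [[-0.83, 2.42], [-0.89, 2.47], None, None, None, [-0.62, 2.24], [-0.39, 2.06], [-0.59, 2.2], None]
[0.46374368 0.03080038 0.26899446]
```

```bash
python3 - <<'E'
from h import *
hand.set_gripper(0.0)
t=lambda:round(env.current_time_s(),1)
print(t())
pre=tcp([-.105,0,.20],np.radians(15)); D=40; r=.18
wp=([.34,-.3,.27],Q(0)[0])
print([ik(*wp) is not None, ik(*pre) is not None])
env.move_ptp(*wp); env.move_ptp(*pre); print(t())
P=lift(.84,r,-.035,D); env.line_to(P[0],P[1],speed=.15); print(t(),env.current_ft_force())
for th in (.84,1.0,1.15,1.3,1.42,1.52):
    P=lift(th,r,-.003,D); env.line_to(P[0],P[1],speed=.1); print(th,t(),np.round(env.current_ft_force(),1))
p,W=cloud('scene'); save(p,'s1.png'); np.save('s1.npy',W)
p,W2=cloud('top'); save(p,'t1.png'); np.save('t1.npy',W2)
for X in(W,W2):
    A=((X-C)@RM).reshape(-1,3); A=A[~np.isnan(A).any(1)]
    k=(A[:,0]>.06)&(A[:,0]<.2)&(abs(A[:,1])<.145)&(abs(A[:,1])>.06)&(A[:,2]>.13)&(A[:,2]<.36)
    print(k.sum(), np.polyfit(A[k,2],A[k,0],1) if k.sum()>5 else 0, np.percentile(A[k],[2,50,98],axis=0).round(3).tolist())
print(env.current_eef_pos(),P[0])
E
```

```text
1.2
[True, True]
3.6
4.2 [-0.22564882  0.26576889  0.11625627]
0.84 4.7 [-0.4  0.4 -0.7]
1.0 5.1 [-0.4  0.3 -1.7]
1.15 5.5 [0.4 0.3 0.2]
1.3 6.0 [ 0.3 -0.3  0.8]
1.42 6.3 [ 0.2 -0.9  0.1]
1.52 6.7 [0.6 0.1 0.8]
1296 [-0.04014731  0.10279352] [[0.087, -0.129, 0.133], [0.094, 0.087, 0.219], [0.101, 0.143, 0.316]]
1572 [-0.01395462  0.09773625] [[0.088, -0.141, 0.138], [0.094, 0.061, 0.264], [0.102, 0.141, 0.316]]
[0.63221148 0.04532711 0.29601632] [0.63241385 0.04539286 0.29569595]
```

View pics/s1.png

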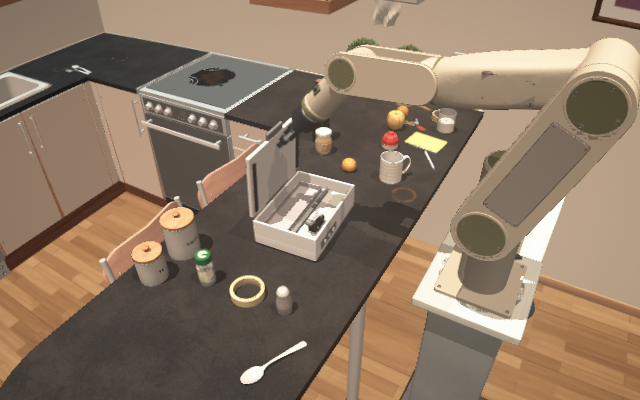

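The lid is nearly upright: the inner face fits about 1.53–1.55 rad, near (275,165) in the picture. I'll push it to 1.57, retract, and begin the press with force readings.

```bash
cat >> h.py <<'E'
def F(n=15):
    f=[]
    for _ in range(n): env.dwell(.02); f.append(env.current_ft_force())
    return np.mean(f,0)
def tipz(z,xy=(-.06,.1),v=.03):
    P=tcp([*xy,z],0); env.line_to(P[0],P[1],speed=v)
E
python3 - <<'E'
from h import *
D=40;r=.18
P=lift(1.575,r,-.003,D); env.line_to(P[0],P[1],speed=.05)
P=lift(1.57,r,-.07,D); env.line_to(P[0],P[1],speed=.2)
tipz(.18,v=.15)
_,W2=cloud('top'); _,W=cloud('scene')
for X in(W,W2):
    A=((X-C)@RM).reshape(-1,3); A=A[~np.isnan(A).any(1)]
    k=(A[:,0]>.08)&(A[:,0]<.106)&(abs(A[:,1])<.14)&(A[:,2]>.13)&(A[:,2]<.31)
    print(k.sum(), np.polyfit(A[k,2],A[k,0],1))
tipz(.125,v=.1); f0=F(30); print('f0',f0,env.current_time_s())
for z in (.119,.116,.113,.110,.107):
    tipz(z); print(z,np.round(F()-f0,2), env.current_eef_pos()[2]-OH)
np.save('f0.npy',f0); print(env.current_time_s())
E
```

```text
2148 [-0.00054821  0.10002875]
2363 [0.00860662 0.09856724]
f0 [-0.00475115  0.06050292 -0.26900934] 10.075
0.119 [-0.04  0.03  0.27] 0.11909881052540985
0.116 [-0.1  -0.02  0.31] 0.11605429205604845
0.113 [ 0.63 -0.06  1.53] 0.11315305133346912
0.11 [0.86 0.9  2.92] 0.11014004007900444
0.107 [0.83 1.97 3.5 ] 0.10709306667759771
12.675
```

Forces agree with contact at about 0.115. The target is 14 mm down.

```bash
python3 - <<'E'
from h import *
f0=np.load('f0.npy')
tipz(.1015,v=.02); f=F(18); print(np.round(f-f0,2),env.current_eef_pos()[2]-OH)
if f[2]-f0[2]<4.4: print('low')
env.dwell(.1)
tipz(.130,v=.05); print(F()-f0)
tipz(.2,v=.15)
_,W=cloud('top'); A=((W-C)@RM).reshape(-1,3)
_,W=cloud('scene'); B=((W-C)@RM).reshape(-1,3)
for X in (A,B):
    k=(abs(X[:,0]+.06)<.015)&(abs(X[:,1]-.1)<.012)&(X[:,2]<.14); print(k.sum(), np.percentile(X[k,2],[50,90,98]) if k.any() else 0)
print(env.current_time_s())
for n,t in (('up',[-.06,.1,.40]),('up0',[-.02,0,.40]),('over',[.165,0,.40])):
    print(n,ik(*tcp(t,0)))
E
```

```text
[0.06 3.48 5.37] 0.10157276803444173
[-0.19707255 -0.20424309  0.16220481]
60 [0.05521083 0.11116277 0.11624319]
80 [0.10250654 0.11355438 0.11547659]
15.1833
up [ 1.63989597e-01 -1.08460916e-01  1.42464862e+00 -4.44089210e-16
  1.82540495e+00  1.64848592e+00]
up0 [-2.46828815e-02 -2.19341799e-02  1.34189548e+00 -4.44089210e-16
  1.82163136e+00  1.45981345e+00]
over [ 3.46035869e-03  5.31552180e-01  6.95462296e-01 -4.44089210e-16
  1.91457818e+00  1.48795669e+00]
```

The roller sprang back to about 0.1155. Now I'll shut the lid from behind.

```bash
python3 - <<'E'
from h import *
def go(t,v=.2):
    P=tcp(t,0); env.line_to(P[0],P[1],speed=v)
go([-.06,.0,.40]); go([.175,0,.40]); r=.19
sh=lambda th,off=.0105,dz=0: onlid(th,r,off)+[.011,0,dz]
go(sh(1.57,.045)); f0=F(10); print(f0,env.current_time_s())
for th in np.r_[1.55:.1:-.12, .1]:
    go(sh(th),.1); print(round(th,2),np.round(env.current_ft_force()-f0,1))
for th,dz in ((.04,0),(.0,0),(0,-.001),(0,-.002),(0,-.003),(0,-.004),(0,-.005),(0,-.006)):
    go(sh(th,.0105,dz),.03); f=F(8)-f0; print(th,dz,np.round(f,1),env.current_eef_pos()[2]-OH)
    if f[2]>22: break
print(env.current_time_s())
E
```

```text
[-0.08900199 -0.10436398  0.37981199] 18.625
1.55 [ 0.3 -0.1  0. ]
1.43 [-0.2 -0.4 -0.7]
1.31 [ 0.9 -0.  -1.4]
1.19 [ 0.2 -0.7 -0.8]
1.07 [-0.5  0.4  0. ]
0.95 [ 0.9 -0.4 -0.6]
0.83 [ 1.4  0.2 -0.2]
0.71 [ 0.   0.6 -1. ]
0.59 [ 0.1  0.9 -0.7]
0.47 [ 0.6 -0.8 -0.3]
0.35 [ 0.4 -0.1 -0.6]
0.23 [-0.6  0.6 -0.9]
0.11 [ 0.6 -0.7 -0.9]
0.1 [ 0.  -0.1 -0.1]
0.04 0 [0.7 0.2 0.5] 0.12187724897198607
0.0 0 [0.4 0.  0.3] 0.11429615229348192
0 -0.001 [-3.   0.2  6.5] 0.11399999065139943
0 -0.002 [-7.6  0.1 14.4] 0.11385705201102056
0 -0.003 [-12.   -0.3  22.4] 0.11376188849436958
26.2583
```

```bash
python3 - <<'E'
from h import *
P=tcp([-.08,0,.20],0); env.line_to(P[0],P[1],speed=.08)
env.move_ptp([.34,-.3,.30],Q(0)[0]); 
p,W=cloud('top'); save(p,'t3.png'); A=((W-C)@RM).reshape(-1,3); A=A[~np.isnan(A).any(1)]
k=(abs(A[:,0])<.095)&(abs(A[:,1])<.13)&(A[:,2]>.05); print(np.polyfit(A[k,0],A[k,2],1),A[k,2].min(),A[k,2].max())
k=(A[:,0]<-.108)&(A[:,0]>-.126)&(abs(A[:,1])<.04); print('tab',np.median(A[k,2]))
for v,u in ((141,193),(232,197),(236,458),(181,443),(176,203)): print(np.round(W[v,u],3))
print(env.current_time_s())
E
```

```text
[-0.00013778  0.11522795] 0.10483740125329709 0.12501586170125709
tab 0.11120583698566099
[0.674 0.39  0.105]
[0.426 0.367 0.093]
[ 0.433 -0.347  0.048]
[ 0.589 -0.308  0.042]
[0.593 0.378 0.023]
28.95
```

View pics/t3.png

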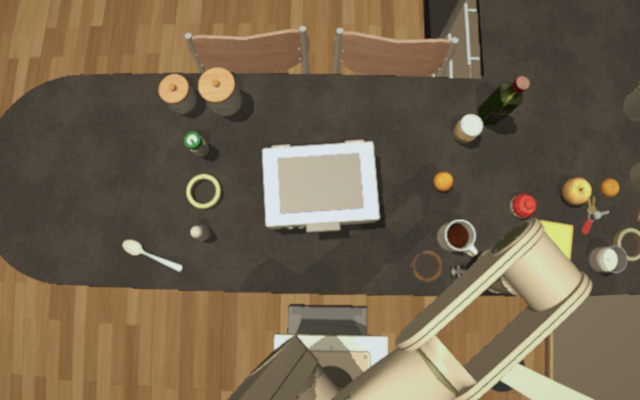

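The lid at (320,185) is flat and shut, with its tab at (322,227). All the neighbours are unmoved and the arm is clear.

```bash
python3 -c "
from plant import env
print(env.close_job())"
```

```text
the job is handed in; nothing more can be done
None
```

The job is handed in at about 29 s: the lid was stood straight up, the lever pressed about 14 mm (about 5 N; click at 11 mm, judged from depth and force), held about half a second and sprung back, then the lid shut flat with nothing around it moved.

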